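# Stroke the reservoir lids shut

### The job

The four lids of the long reservoir box stand open: shut them all flat with a light stroke of the fingertips along the top of the row, starting at the end the lids lean away from, so that they fold down one after another in order, and keep the hand low over the row until the last one is shut. Do not lift, shove or lean hard on the box. Leave the short box with its two lids open, and everything else where it is.

Things in the scene. Friction and masses are not known exactly. Their poses are not given: they have to be found in the camera images.
- box: The long box: grey plastic, loose, about 0.8 kg, 170 mm long (x), 64 wide (y), rim 42 mm high, four wells in a row with white hinged lids. Origin: centre of its underside, z up. Hinges run across it (along y) at the rim; lids reach from hinge towards +x, so open ones lean up and to +x, and a fingertip drawn towards +x just above 45 mm folds them down. A 4 mm foot sticks out at the -x end.
- box_lid0 (a joint): Hinge of lid 0 of the long box (hinge line at x = -75 mm in the box's frame; lid 0 is the first, next to the -x end): 0 rad is shut flat, growing as it opens, about 0.7 to 1.1 at the start, 1.45 fully open. The lid is a plate 34 mm long (from the hinge), 60 wide, 3 thick; shut, its top is 45 mm above the bench. Weak friction hinge (0.006 N m), stays where left.
- box_edge0 (a point): Middle of the free edge of lid 0 of the long box, on the upper face, 34 mm from its hinge.
- box_lid1 (a joint): Hinge of lid 1 of the long box (hinge line at x = -37 mm in the box's frame; lid 0 is the first, next to the -x end): 0 rad is shut flat, growing as it opens, about 0.7 to 1.1 at the start, 1.45 fully open. The lid is a plate 34 mm long (from the hinge), 60 wide, 3 thick; shut, its top is 45 mm above the bench. Weak friction hinge (0.006 N m), stays where left.
- box_edge1 (a point): Middle of the free edge of lid 1 of the long box, on the upper face, 34 mm from its hinge.
- box_lid2 (a joint): Hinge of lid 2 of the long box (hinge line at x = 1 mm in the box's frame; lid 0 is the first, next to the -x end): 0 rad is shut flat, growing as it opens, about 0.7 to 1.1 at the start, 1.45 fully open. The lid is a plate 34 mm long (from the hinge), 60 wide, 3 thick; shut, its top is 45 mm above the bench. Weak friction hinge (0.006 N m), stays where left.
- box_edge2 (a point): Middle of the free edge of lid 2 of the long box, on the upper face, 34 mm from its hinge.
- box_lid3 (a joint): Hinge of lid 3 of the long box (hinge line at x = 39 mm in the box's frame; lid 0 is the first, next to the -x end): 0 rad is shut flat, growing as it opens, about 0.7 to 1.1 at the start, 1.45 fully open. The lid is a plate 34 mm long (from the hinge), 60 wide, 3 thick; shut, its top is 45 mm above the bench. Weak friction hinge (0.006 N m), stays where left.
- box_edge3 (a point): Middle of the free edge of lid 3 of the long box, on the upper face, 34 mm from its hinge.
- pair: The short box: the same make and section as the long one but 94 mm long with only two wells and two open lids. Loose, 0.5 kg. Origin at the centre of its underside, x along its length, lids leaning towards +x. Stays as it is, lids open.
- pair_edge0 (a point): Middle of the free edge of lid 0 of the short box.
- pair_edge1 (a point): Middle of the free edge of lid 1 of the short box.
- dish: Closed clear Petri dish, 62 mm across, 14 mm high, lying between the boxes. Bystander. Origin at the centre of its underside.
- marker: Pen-like marker lying flat, 130 mm long along its x axis, 14 mm thick. Bystander. Origin at the centre of its underside.
- vial: Small glass vial standing close beside the long box, 22 mm across, 50 mm high. Bystander. Origin at the centre of its underside.
- medium: Glass bottle, 72 mm across, 170 mm high, at the far side of the bench. Bystander. Origin at the centre of its underside.
- tipbox: Box of pipette tips, 85 x 122 x 65 mm, at the far side of the bench. Bystander. Origin at the centre of its underside.
- beaker: Glass beaker, 68 mm across, 90 mm high, at the left. Bystander. Origin at the centre of its underside.
- timer: Bench timer, flat plastic box 62 x 70 x 18 mm, at the left. Bystander. Origin at the centre of its underside.

How it is judged:
On the way, in this order (a step that is already met when the one before it is completed fails the run):
1. first lid shut (value of joint box_lid0 below 0.15 rad), for 0.05 s.
2. second lid shut (value of joint box_lid1 below 0.15 rad), for 0.05 s.
3. third lid shut (value of joint box_lid2 below 0.15 rad), for 0.05 s.
4. last lid shut (value of joint box_lid3 below 0.15 rad), for 0.05 s.
At the end, for the whole second after the job is handed in: All four lids of the long box lie within 0.15 rad (9 degrees) of flat, the box stands at rest within 25 mm of where it was, the short box and its lids are within 15 mm and the other things within 20 mm of their starts (value of joint each of box_lid0, box_lid1, box_lid2, box_lid3 below 0.15 rad and linear speed of box below 0.02 m/s and distance of box from where it was at the start of the episode below 0.025 m and angle between box's own z axis and vertical below 0.05 rad and distance of each of pair_edge0, pair_edge1 from where it was at the start of the episode below 0.015 m and distance of each of dish, marker, vial, medium, tipbox, beaker, timer from where it was at the start of the episode below 0.02 m); the robot touches nothing.
It fails at once if the long box is lifted, tipped or shoved more than 25 mm (height (world z) of box above 0.012 m or angle between box's own z axis and vertical above 0.15 rad or distance of box from where it was at the start of the episode above 0.025 m).
It fails at once if the fingers lean on the long box with more than 40 N (contact force between the fingers and box above 40 N).
It fails at once if the hand is taken away (grasp point more than 160 mm above the bench) between shutting the first lid and the last (value of joint box_lid0 below 0.15 rad and value of joint box_lid3 above 0.15 rad and z of the grasp point in the frame of box above 0.16 m).
It fails at once if the short box or its lids are moved more than 15 mm (distance of any of pair_edge0, pair_edge1 from where it was at the start of the episode above 0.015 m).
It fails at once if a bystander is moved more than 20 mm (distance of any of dish, marker, vial, medium, tipbox, beaker, timer from where it was at the start of the episode above 0.02 m).
It also fails if it takes over 38 s, if anything falls off the work surface, if the arm or the gripper's body presses on something with over 40 N, if the wrist force passes 120 N, or if a joint passes its speed limit or range.

### The arm

A 6-joint arm with a two-finger parallel gripper is mounted at the origin on the work surface. World frame = base frame: x ahead of the robot, y to its left, z up, the work surface at z = 0. Lengths are in m, angles in rad, forces in N, time in s.
With the tool pointing down it reaches from about 0.25 to 0.725 m from the base axis. Payload 4 kg.
Tool frame: the origin (TCP) lies midway between the tips of the shut fingers; the grasp point (between the pads) lies 19 mm behind it; z points along the fingers, y is the direction in which the jaws open and shut (so a half turn about z gives the same grasp; the last joint's range is limited). The gripper opens to 85 mm and grips with 20 to 120 N. Pads are 22 mm wide; open, the fingers measure 114 mm over their backs; the gripper's body (76 mm by 85 mm) begins 54 mm behind the grasp point. The pads swing forward as they close: fully open they stand 13 mm farther back than shut.
Start: joints at [1.305, 0.241, 0.005, 1.335, 0, 1.571], TCP at [0.131, 0.482, 0.231] pointing down, gripper open.
Joint ranges: [-2.72, 2.72], [-1.05, 1.87], [-1.09, 1.28], [-1.99, 2.15], [-1.42, 1.44], [-3.14, 3.14]. Speed limits (rad/s): [2.79, 2.79, 3.14, 3.14, 3.14, 3.14].

### API

Orientations are given as a unit quaternion [x, y, z, w].
In Python, from workcell import get_obs, camera, camera_model, job_done, masks_of gives the robot as it stands.
- The arm moves only by the tool jog_arm, never from a script. Its argument "deltas" is a list that holds one entry, the list of rows, each a list of 7 numbers: the shift along the tool's x, y, z in mm, then the turn, a rotation vector about the tool's x, y, z in degrees, then the finger opening in mm, from 0 to 85.4. A call has 1 to 5 rows; each row shifts and turns the pose as measured when the row begins, along the tool's axes as they then stand; what a row does not reach is not made up. A row lasts 1/10 s, in which the tool goes at most 50 mm and 8.59 degrees, less where a joint would pass 70% of its speed; a pose out of reach is approached as far as the arm can. A call with a gripper value outside its range is refused whole. The fingers move at their own pace and stop on an object; the grip force is fixed at half the most. Time passes only in rows, so rows that do not move let the fingers close. It gives the time, the measured TCP pose, the force and the opening at its end, in the units of the state.
- get_obs(): the state, without advancing time (a new reading comes with each control period).
- camera(name): name is "scene" or "top"; returns the picture (400x640x3 uint8, red, green, blue); there is no depth.
- camera_model(name): a dict with "fovy" (degrees; the focal length in pixels is half the picture's height over the tangent of half this angle, whatever the lens; pixels are square), "cx", "cy" (the principal point, pixels), "pose" (4x4, takes a point from camera to world coordinates). Camera axes: x right, y down, z forward; pixel columns grow to the right and rows downward; lengths in m; the calibration is good to about 2 mm. A picture is of the moment at which its call begins. camera_model takes no time and is no camera call.
- job_done(): hands the job in, once; it reports no verdict.
Trained networks look in the newest picture that a camera, given by its name, has taken for a name from the list of things; names that differ only in an ending like _2 or _b are one class to them, and where a whole thing is asked for, a point or a joint stands for the part that bears it (a point fixed in the world has none). Each returns a list of dicts, best first, with "conf" (0 to 1); they miss things now and then, are a little off and sometimes report something else, mostly with a low value. They report only what shows in the picture. A call takes as long as a camera call.
- masks_of(target, camera): "pixels" (400x640 bool, what is visible of it) and "at" ([column, row] in pixels, amid what is visible of it).
The state is a dict: "clock": time; "joint_pos": joint angles; "joint_vel": joint speeds; "tau": joint torques, N m; "eef_pos": TCP position; "tool_rot": TCP orientation; "ft_force": force on the tool from outside, world axes, zero at the start; "ft_torque": the same for the moment, N m; "grip_width": finger opening in m.
Only numpy, scipy, OpenCV 4.12 (cv2) and the standard library are available. Lean on these libraries where they do the work, as an engineer would, in place of code of your own. Each camera call takes 0.05 s, during which the arm holds its last target. There are 200 camera calls.

## Working session

There is one attempt and no reset: what is moved stays moved. The work goes in short steps, Python scripts to look and compute and a tool call to move; the robot and the scene stay as the last step left them, time stands still between calls to the robot, and variables do not carry over. Pictures are saved under pics/ and viewed, about 8 in all and at most 12, crops included, and the job is handed in when it is done.

Besides the shell and the picture viewer there is one more tool, called after ">>>" in YAML: its name, and indented under it one key for each argument. jog_arm: Moves the arm, as the interface text tells. Its arguments: {"type":"object","properties":{"deltas":{"type":"array"}},"required":["deltas"]}

```bash
mkdir -p pics; python3 - <<'E'
from workcell import *
import cv2,numpy as np
o=get_obs();print(o['clock'],o['eef_pos'],o['tool_rot'],o['grip_width'])
for c in('scene','top'):
    im=camera(c);cv2.imwrite(f'pics/{c}0.png',im[:,:,::-1]);m=camera_model(c);print(c,m['fovy'],m['cx'],m['cy']);print(np.round(m['pose'],3).tolist())
    for n in('box','pair','vial','dish','marker','box_edge0','box_lid0','box_lid3'):
        for r in masks_of(n,c)[:3]:
            ys,xs=np.nonzero(r['pixels']);print(n,round(r['conf'],2),np.round(r['at']),xs.min(),xs.max(),ys.min(),ys.max())
E
```

```text
0.0 [0.13116202 0.48182819 0.23041359] [ 1.32512557e-01  9.91180768e-01 -1.03906519e-03 -1.63590338e-04] 0.0854390054572985
scene 42.256297257873946 317.6438832087562 194.84031955220124
[[-0.66, 0.473, -0.584, 1.324], [0.751, 0.431, -0.5, 0.718], [0.015, -0.769, -0.639, 0.864], [0.0, 0.0, 0.0, 1.0]]
box 0.63 [364. 218.] 328 398 191 247
box 0.44 [205. 202.] 176 236 175 227
pair 0.91 [248. 153.] 228 267 138 168
vial 0.69 [376. 234.] 370 380 224 244
vial 0.6 [247. 152.] 227 266 136 168
vial 0.47 [351. 219.] 347 356 214 222
dish 0.89 [317. 176.] 311 331 169 185
box_edge0 0.63 [368. 203.] 368 377 199 206
box_edge0 0.44 [370. 217.] 357 371 207 218
box_edge0 0.4 [382. 202.] 374 393 192 205
box_lid0 0.49 [377. 204.] 370 380 201 210
box_lid0 0.41 [351. 218.] 344 359 211 224
box_lid0 0.39 [384. 200.] 374 393 192 205
box_lid3 0.49 [377. 204.] 370 380 201 210
box_lid3 0.41 [351. 218.] 344 359 211 224
box_lid3 0.39 [384. 200.] 374 393 192 205
top 45.08572999282547 330.7322991490532 194.6203392706619
[[0.007, -0.987, 0.16, 0.396], [-1.0, -0.002, 0.03, 0.086], [-0.029, -0.16, -0.987, 1.225], [0.0, 0.0, 0.0, 1.0]]
box 0.78 [298. 212.] 281 319 176 248
box 0.68 [380. 161.] 376 389 139 185
pair 0.92 [462. 210.] 445 483 189 234
pair 0.55 [209. 190.] 191 224 173 203
vial 0.44 [281. 201.] 275 283 196 205
dish 0.88 [380. 239.] 367 390 228 251
dish 0.64 [294. 232.] 283 304 228 242
marker 0.75 [304. 190.] 292 315 186 197
marker 0.64 [467. 204.] 455 483 198 214
marker 0.57 [380. 164.] 376 389 138 185
box_edge0 0.67 [291. 221.] 284 309 214 227
box_edge0 0.66 [293. 234.] 282 306 227 243
box_edge0 0.5 [298. 208.] 288 312 198 213
box_lid0 0.82 [289. 235.] 282 306 228 243
box_lid0 0.56 [298. 222.] 285 309 214 228
box_lid0 0.49 [302. 207.] 289 312 199 212
box_lid3 0.82 [289. 235.] 282 306 228 243
box_lid3 0.56 [298. 222.] 285 309 214 228
box_lid3 0.49 [302. 207.] 289 312 199 212
```

```bash
python3 - <<'E'
import cv2
a=cv2.imread('pics/top0.png')[130:280,180:500];cv2.imwrite('pics/t1.png',cv2.resize(a[30:130,70:220],None,fx=5,fy=5,interpolation=2))
a=cv2.imread('pics/scene0.png')[120:270,160:420];cv2.imwrite('pics/s1.png',cv2.resize(a,None,fx=3,fy=3,interpolation=2))
E
```

```text
(no output)
```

View pics/t1.png

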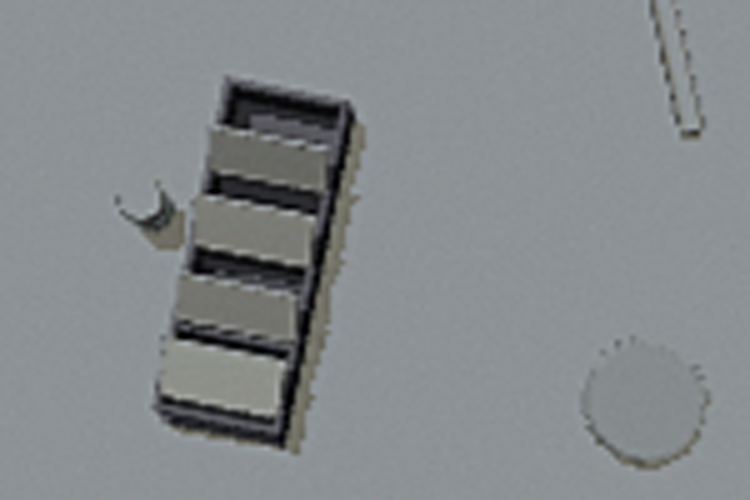

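View pics/s1.png

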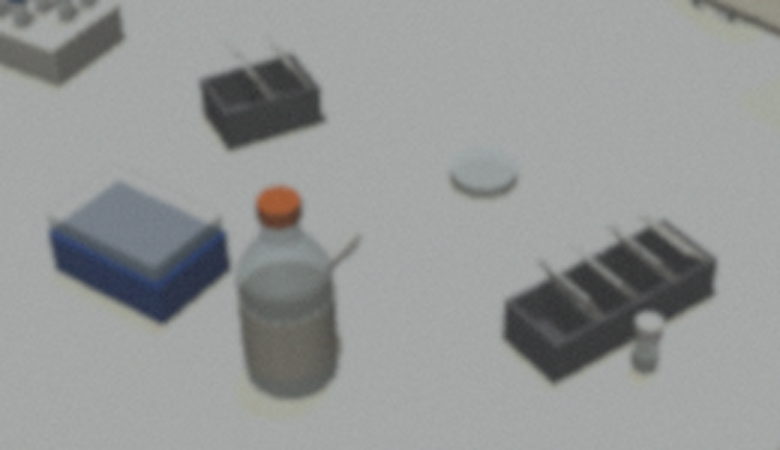

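View pics/top0.png

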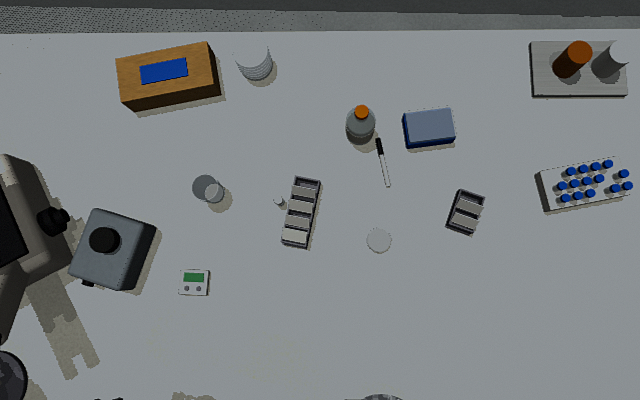

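The top view shows the long box (columns 281–320, rows 176–248). Its +x end points up in the image, the vial stands to its left at (279,201), and all the lids hinge on their lower side. The scene view agrees: the lids lean towards the near end.

```bash
cat >h.py <<'E'
from workcell import *
import numpy as np
from scipy.spatial.transform import Rotation as R
def ray(c,u,v,z):
    m=camera_model(c);f=200/np.tan(np.radians(m['fovy']/2));P=np.array(m['pose'])
    d=P[:3,:3]@[(u-m['cx'])/f,(v-m['cy'])/f,1];t=P[:3,3];return (t+d*(z-t[2])/d[2])
def proj(c,p):
    m=camera_model(c);f=200/np.tan(np.radians(m['fovy']/2));P=np.array(m['pose']);q=P[:3,:3].T@(np.array(p)-P[:3,3])
    return q[:2]/q[2]*f+[m['cx'],m['cy']]
E
python3 - <<'E'
from h import *
import cv2
C=np.array([ray('top',250+u/5,160+v/5,.042)[:2] for u,v in((228,78),(352,103),(283,434),(158,404))])
print(C.round(4));print(np.linalg.norm(C-np.roll(C,-1,0),axis=1))
c=C.mean(0);d=C[0]+C[1]-C[2]-C[3];d/=np.linalg.norm(d);print('c',c,'dir',d,np.degrees(np.arctan2(d[1],d[0])))
n=np.array([-d[1],d[0]])
print(R.from_quat(get_obs()['tool_rot']).as_matrix().round(3))
for cam,x0,y0,w,h,s in(('top',265,160,75,100,5),('scene',320,180,90,75,6)):
    im=cv2.imread(f'pics/{cam}0.png');im=cv2.resize(im[y0:y0+h,x0:x0+w],None,fx=s,fy=s,interpolation=2)
    for z in(0,.042):
        P=[(proj(cam,[*(c+a*.085*d+b*.032*n),z])+.5-[x0,y0])*s for a,b in((1,1),(1,-1),(-1,-1),(-1,1))]
        cv2.polylines(im,[np.int32(P)],True,(0,0,255) if z else (0,255,0),1)
    cv2.imwrite(f'pics/ov_{cam}.png',im)
a=cv2.imread('pics/ov_top.png');b=cv2.imread('pics/ov_scene.png')
o=np.zeros((500,375+540,3),np.uint8);o[:500,:375]=a;o[:450,375:]=b;cv2.imwrite('pics/ov.png',cv2.resize(o,(796,435)))
vv=ray('top',279,201,.025);print('vial',vv,'box frame',(vv[:2]-c)@d,(vv[:2]-c)@n)
E
```

```text
[[0.6368 0.2111]
 [0.624  0.1486]
 [0.4589 0.1807]
 [0.4733 0.2425]]
[0.06374946 0.16823007 0.0634449  0.16647697]
c [0.54825062 0.1957325 ] dir [ 0.98175166 -0.1901675 ] -10.962559723160705
[[-0.965  0.263  0.   ]
 [ 0.263  0.965  0.   ]
 [-0.     0.    -1.   ]]
vial [0.57470853 0.25370592 0.025     ] box frame 0.014950440110865708 0.06194693332129695
```

View pics/ov.png

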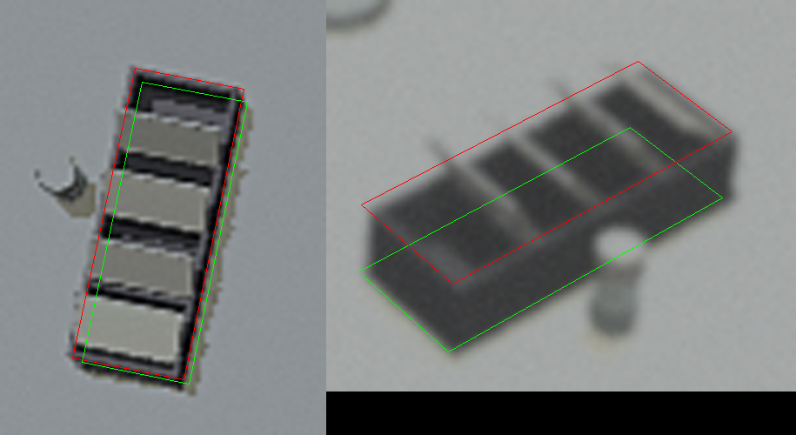

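>>> jog_arm:
  deltas:
    - [[-37,-17,5,0,0,0,0],[-37,-17,5,0,0,0,0],[-37,-17,5,0,0,0,0],[-37,-17,5,0,0,0,0],[-37,-17,5,0,0,0,0]]

```text
clock: 1.4
eef_pos: [0.2896, 0.3532, 0.206]
tool_rot: [0.126, 0.992, 0.003, 0.0]
ft_force: [1.6, -0.0, -0.1]
grip_width: 0.0124
```

>>> jog_arm:
  deltas:
    - [[-37,-17,5,0,0,0,0],[-37,-17,5,0,0,0,0],[-37,-17,5,0,0,0,0],[-37,-17,5,0,0,0,0],[0,0,0,0,0,-4.3,0]]

```text
clock: 1.9
eef_pos: [0.4238, 0.2427, 0.1851]
tool_rot: [0.091, 0.996, 0.003, 0.002]
ft_force: [-0.4, -0.1, 0.2]
grip_width: 0.0003
```

```bash
cat >st.py <<'E'
from h import *
c=np.array([.5482,.1957]);d=np.array([.98175,-.19017]);n=np.array([-d[1],d[0]])
o=get_obs();p=o['eef_pos'];M=R.from_quat(o['tool_rot']).as_matrix()
print(o['clock'],p.round(4),'boxframe mm',((p[:2]-c)@d*1e3).round(1),((p[:2]-c)@n*1e3).round(1),(p[2]*1e3).round(1),'grip',round(o['grip_width'],4),'F',o['ft_force'].round(1))
t=np.array([*(c-.100*d),.047]);print('to start, tool mm',(M.T@(t-p)*1e3).round(1),'yaw err',np.degrees(np.arctan2(d[1],d[0])-np.arctan2(-M[1,0],-M[0,0])).round(2),'tilt',M[:,2].round(4))
E
python3 st.py
```

```text
1.9 [0.4238 0.2427 0.1851] boxframe mm -131.0 22.5 185.1 grip 0.0003 F [-0.4 -0.1  0.2]
to start, tool mm [-30.4 -23.7 138.1] yaw err -0.53 tilt [ 0.0044  0.006  -1.    ]
```

>>> jog_arm:
  deltas:
    - [[-15,-12,30,0,0,0,0],[-15,-12,40,0,0,0,0],[0,0,30,0,0,0.5,0],[0,0,10,0,0,0,0],[0,0,0,0,0,0,0]]

```text
clock: 2.4
eef_pos: [0.4547, 0.2124, 0.0738]
tool_rot: [0.097, 0.995, 0.005, 0.005]
ft_force: [0.5, -0.2, 0.9]
grip_width: 0.0001
```

```bash
python3 st.py; python3 - <<'E'
from workcell import *
import cv2,numpy as np
a=camera('top')[150:270,250:370,::-1];b=camera('scene')[150:270,300:430,::-1]
cv2.imwrite('pics/a1.png',np.hstack([cv2.resize(a,(390,390),interpolation=2),cv2.resize(b,(400,390),interpolation=2)]))
E
```

```text
2.4 [0.4547 0.2124 0.0738] boxframe mm -95.0 -1.4 73.8 grip 0.0001 F [ 0.5 -0.2  0.9]
to start, tool mm [ 5.2  1.1 26.7] yaw err 0.19 tilt [ 0.01    0.0091 -0.9999]
```

View pics/a1.png

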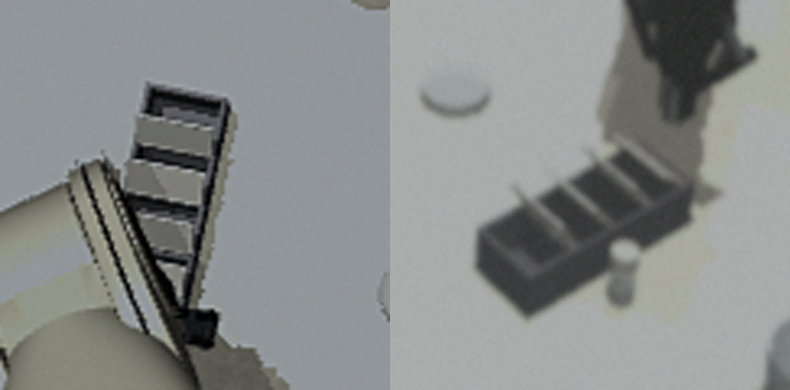

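The hand is centred just behind the -x end, and all four lids are still open. Next I back off slightly, level the tool and descend.

>>> jog_arm:
  deltas:
    - [[10,1,0,0.6,0.5,0,0],[0,0,13,0,0,0,0],[0,0,13,0,0,0,0],[0,0,0,0,0,0,0]]

```text
clock: 2.9
eef_pos: [0.4481, 0.2204, 0.0548]
tool_rot: [0.095, 0.995, 0.004, 0.005]
ft_force: [-0.5, -0.5, -0.1]
grip_width: 0.0001
```

```bash
python3 st.py
```

```text
2.9 [0.4481 0.2204 0.0548] boxframe mm -102.9 5.2 54.8 grip 0.0001 F [-0.5 -0.5 -0.1]
to start, tool mm [-2.9 -5.3  7.7] yaw err -0.03 tilt [ 0.0109  0.0064 -0.9999]
```

>>> jog_arm:
  deltas:
    - [[0,-5,7,0.3,0.6,0,0],[0,0,1,0,0,0,0],[0,0,0,0,0,0,0]]

```text
clock: 3.2
eef_pos: [0.4477, 0.216, 0.0476]
tool_rot: [0.095, 0.995, 0.002, 0.0]
ft_force: [-0.4, 0.8, -1.4]
grip_width: -0.0001
```

```bash
python3 st.py
```

```text
3.2 [0.4477 0.216  0.0476] boxframe mm -102.6 0.8 47.6 grip -0.0001 F [-0.4  0.8 -1.4]
to start, tool mm [-2.6 -0.9  0.6] yaw err -0.09 tilt [ 5.0e-04  3.9e-03 -1.0e+00]
```

>>> jog_arm:
  deltas:
    - [[-8,0,0,0,0,0,0],[-8,0,0,0,0,0,0]]

```text
clock: 3.4
eef_pos: [0.4637, 0.2129, 0.0479]
tool_rot: [0.094, 0.996, 0.002, -0.0]
ft_force: [0.2, -0.3, 0.9]
grip_width: -0.0002
```

```bash
python3 st.py
```

```text
3.4 [0.4637 0.2129 0.0479] boxframe mm -86.2 0.8 47.9 grip -0.0002 F [ 0.2 -0.3  0.9]
to start, tool mm [13.8 -0.8  0.9] yaw err -0.13 tilt [ 3.0e-04  3.8e-03 -1.0e+00]
```

>>> jog_arm:
  deltas:
    - [[-7,0,0.5,0,0,0,0],[-7,0,0,0,0,0,0],[-7,0,0,0,0,0,0]]

```text
clock: 3.7
eef_pos: [0.4873, 0.2085, 0.0477]
tool_rot: [0.095, 0.995, 0.002, 0.0]
ft_force: [-0.7, 0.3, 0.6]
grip_width: -0.0001
```

>>> jog_arm:
  deltas:
    - [[-7,0,0,0,0,0,0],[-7,0,0,0,0,0,0]]

```text
clock: 3.9
eef_pos: [0.5027, 0.2055, 0.0477]
tool_rot: [0.095, 0.995, 0.002, 0.001]
ft_force: [-0.2, -0.6, -0.1]
grip_width: -0.0002
```

```bash
python3 st.py; python3 - <<'E'
from workcell import *
import cv2,numpy as np
a=camera('top')[150:270,250:370,::-1];b=camera('scene')[150:270,300:430,::-1]
cv2.imwrite('pics/a2.png',np.hstack([cv2.resize(a,(390,390),interpolation=2),cv2.resize(b,(400,390),interpolation=2)]))
E
```

```text
3.9 [0.5027 0.2055 0.0477] boxframe mm -46.5 0.9 47.7 grip -0.0002 F [-0.2 -0.6 -0.1]
to start, tool mm [53.5 -0.9  0.6] yaw err -0.05 tilt [ 0.0016  0.0044 -1.    ]
```

View pics/a2.png

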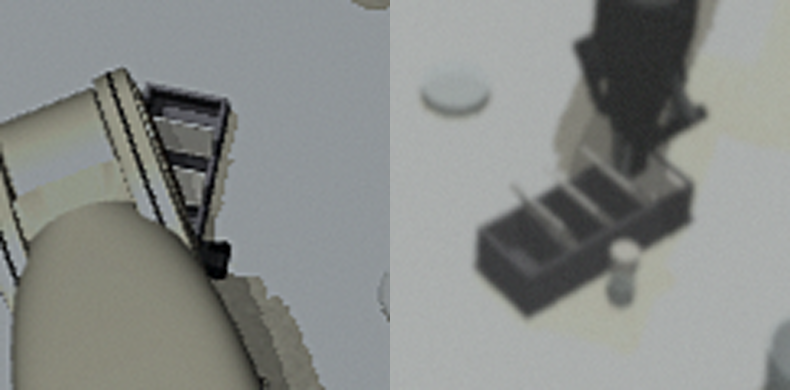

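Lid 0 is folded down under the fingers, the box hasn't moved and the forces are negligible. I'll continue the stroke.

>>> jog_arm:
  deltas:
    - [[-7,-0.5,0.5,0,0,0,0],[-7,0,0,0,0,0,0],[-7,0,0,0,0,0,0],[-7,0,0,0,0,0,0],[-7,0,0,0,0,0,0]]

```text
clock: 4.5
eef_pos: [0.5388, 0.1979, 0.047]
tool_rot: [0.095, 0.995, 0.002, 0.0]
ft_force: [0.2, -0.0, -0.1]
grip_width: 0.0002
```

```bash
python3 st.py
```

```text
4.5 [0.5388 0.1979 0.047 ] boxframe mm -9.6 0.4 47.0 grip 0.0002 F [ 0.2 -0.  -0.1]
to start, tool mm [90.4 -0.3  0. ] yaw err -0.08 tilt [ 8.0e-04  4.3e-03 -1.0e+00]
```

>>> jog_arm:
  deltas:
    - [[-7,0,0,0,0,0,0],[-7,0,0,0,0,0,0],[-7,0,0,0,0,0,0],[-7,0,0,0,0,0,0],[-7,0,0,0,0,0,0]]

```text
clock: 5.0
eef_pos: [0.5764, 0.1906, 0.0468]
tool_rot: [0.095, 0.995, 0.002, 0.0]
ft_force: [0.1, -1.2, 0.1]
grip_width: -0.0001
```

>>> jog_arm:
  deltas:
    - [[-7,0,0,0,0,0,0],[-7,0,0,0,0,0,0],[-7,0,0,0,0,0,0],[-7,0,0,0,0,0,0],[-7,0,0,0,0,0,0]]

```text
clock: 5.5
eef_pos: [0.6138, 0.1833, 0.0466]
tool_rot: [0.095, 0.995, 0.002, 0.0]
ft_force: [0.2, 0.4, -0.1]
grip_width: -0.0006
```

```bash
python3 st.py
```

```text
5.5 [0.6138 0.1833 0.0466] boxframe mm 66.8 0.4 46.6 grip -0.0006 F [ 0.2  0.4 -0.1]
to start, tool mm [166.8  -0.2  -0.3] yaw err -0.07 tilt [ 5.0e-04  4.2e-03 -1.0e+00]
```

>>> jog_arm:
  deltas:
    - [[-7,0,0,0,0,0,0],[-7,0,0,0,0,0,0],[-7,0,0,0,0,0,0],[0,0,0,0,0,0,0]]

```text
clock: 5.9
eef_pos: [0.6377, 0.1787, 0.0466]
tool_rot: [0.095, 0.995, 0.002, 0.001]
ft_force: [0.2, 0.1, 0.1]
grip_width: -0.0001
```

```bash
python3 st.py; python3 - <<'E'
from workcell import *
import cv2,numpy as np
b=camera('scene')[160:260,310:430,::-1]
cv2.imwrite('pics/a3.png',cv2.resize(b,(720,600),interpolation=2))
E
```

```text
5.9 [0.6377 0.1787 0.0466] boxframe mm 91.1 0.3 46.6 grip -0.0001 F [0.2 0.1 0.1]
to start, tool mm [191.1  -0.2  -0.6] yaw err -0.03 tilt [ 0.0018  0.0042 -1.    ]
```

View pics/a3.png

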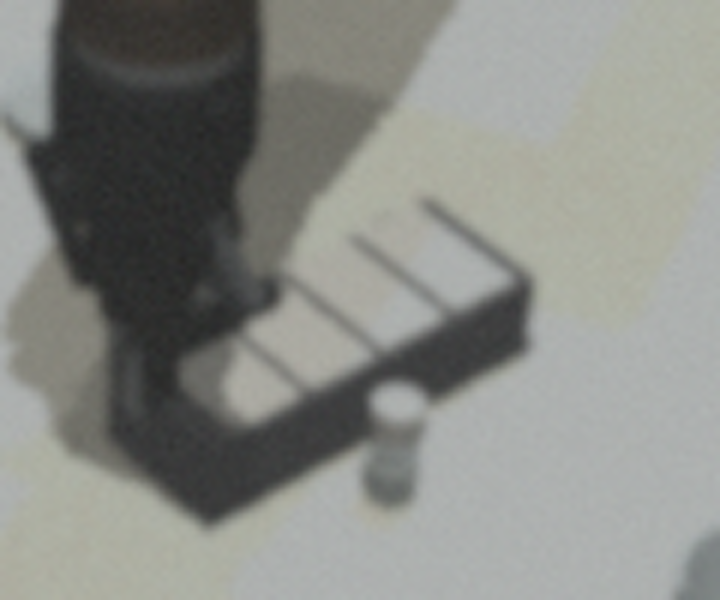

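All four lids lie flat, the vial stands, and the fingers are past the last lid. I lift straight up.

>>> jog_arm:
  deltas:
    - [[0,0,-20,0,0,0,0],[0,0,-40,0,0,0,0],[0,0,-40,0,0,0,0],[0,0,-40,0,0,0,0],[0,0,-10,0,0,0,0]]

```text
clock: 6.45
eef_pos: [0.6328, 0.1776, 0.1964]
tool_rot: [0.095, 0.995, 0.0, -0.006]
ft_force: [0.3, 0.2, 0.1]
grip_width: -0.0001
```

>>> jog_arm:
  deltas:
    - [[30,30,0,0,0,0,0],[30,30,0,0,0,0,0],[30,30,0,0,0,0,0],[30,30,0,0,0,0,0],[0,0,0,0,0,0,0]]

```text
clock: 6.95
eef_pos: [0.5358, 0.3212, 0.1981]
tool_rot: [0.097, 0.995, 0.001, -0.004]
ft_force: [-0.8, 0.7, 0.4]
grip_width: -0.0
```

```bash
python3 st.py; python3 - <<'E'
from workcell import *
import cv2,numpy as np
a=camera('top')[80:300,180:500,::-1];b=camera('scene')[160:260,310:430,::-1]
cv2.imwrite('pics/a4.png',np.hstack([cv2.resize(a,(480,330)),cv2.resize(b,(320,330))]))
for c in('scene','top'):
    x=cv2.imread(f'pics/{c}0.png')
    for n in('pair','vial','dish'):
        r=masks_of(n,c); print(c,n,[(round(q['conf'],2),np.round(q['at']).tolist()) for q in r[:2]])
E
```

```text
6.95 [0.5358 0.3212 0.1981] boxframe mm -36.1 120.9 198.1 grip -0.0 F [-0.8  0.7  0.4]
to start, tool mm [  62.2 -121.3  151.6] yaw err 0.19 tilt [-0.0081  0.0027 -1.    ]
scene pair [(0.64, [247.0, 152.0]), (0.44, [274.0, 202.0])]
scene vial [(0.49, [376.0, 233.0])]
scene dish []
top pair [(0.74, [466.0, 211.0])]
top vial [(0.61, [281.0, 203.0])]
top dish [(0.56, [378.0, 238.0]), (0.33, [380.0, 158.0])]
```

View pics/a4.png

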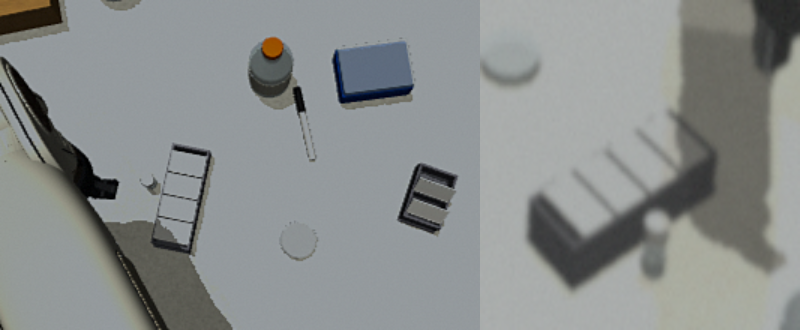

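```bash
python3 -c "
from workcell import *
job_done()"
```

```text
the job is handed in; nothing more can be done
```

I shut all four lids of the long box, 0 to 3 in order, with one low stroke of the closed fingertips towards the box's +x end. The fingertips stayed about 47 mm above the bench, the force readings I took stayed under about 1.5 N, and I lifted the hand only after the last lid was flat. The job is handed in at about 7 s on the clock.

**Final pictures, taken before handing in:**
- **Long box:** all four lids look flat, and the box shows no visible movement.
- **Short box, vial and dish:** both short-box lids are still open. The networks found all three within about 4 pixels of their starting places in the top view, but missed the dish in the scene view.
- **Marker, bottle and tip box:** these look undisturbed in the picture.
- **Not checked:** the arm hid the beaker and timer. The fingertips were about 200 mm up when the hand moved to that side and the readings showed no contact, so I don't expect they moved. I also didn't measure the lid angles as numbers.

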